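Line up the castle nut of an electrode stand for its split pin

TASK

Two electrode stands stand on the lab bench, each with its swing arm held down by a castle nut. One nut already has its split pin; on the stand without a pin, tighten the castle nut (clockwise seen from above) just to the next slot that lines up with the cross hole in the stud, so that a split pin would go through, and let go of it. Do not slacken the nut on the way, and do not touch the stand that is already pinned.

Things in the scene. Friction and masses are not known exactly. Their poses are not given: they have to be found in the camera images.
- stand: Stand without a pin, to work on; fixed. Beige base disc 150 mm across, nose 190 mm out along +x; hub 52 mm across, flat top at z 75 mm; swing arm from hub along +x, lower than hub top. Brass stud (25 mm thick) upright on the z axis through the nut; 5 mm cross hole along body y at z 110; flat end tang 7 x 24 mm, z 115 to 130, long side along the hole. Origin: on bench under stud, z up.
- castle_nut (a joint): Turn of the unpinned nut, rad, growing clockwise from above (tightening); 0 = next slot in line with cross hole, two flats facing body +y and -y; starts between -0.68 and -0.38. Steel hexagon 44 mm across flats, 51 over corners, z 75 to 105 mm; crown 39 mm across to z 115 with six 9 mm slots, one above each flat. Stiff (0.15 N m), does not rise, stays where left.
- nut_grip (a point): Point on the axis of the unpinned nut, 23 mm above the hub's top (z = 98 mm), the height to grip its flats; turns with the nut: its y axis points at the middle of a flat.
- pinned_stand: The other stand, already locked with a dark split pin through slots and cross hole: not to be touched. Same build as stand, fixed; origin on the bench under its stud, cross hole along its y; the pin sticks out about 15 mm beyond the flat at +y and 8 mm at -y.

How it is judged (in metres and radians):
At the end, for the whole second after the job is handed in: The unpinned castle nut rests with the next slot clockwise within 10 degrees of the cross hole (value of joint castle_nut between -0.175 and 0.175 rad and velocity of joint castle_nut between -0.05 and 0.05 rad/s); the robot touches nothing.
It fails at once if the nut is slackened more than a touch (to below -0.9 rad) (value of joint castle_nut below -0.9 rad).
It fails at once if the robot touches the pinned stand (contact force between any of the fingers, the arm and pinned_stand above 1 N).
It also fails if it takes over 29 s, if anything falls off the work surface, if the arm or the gripper's body presses on something with over 40 N, if the wrist force passes 120 N, or if a joint passes its speed limit or range.

ROBOT

A 6-joint arm with a two-finger parallel gripper is mounted at the origin on the work surface. World frame = base frame: x ahead of the robot, y to its left, z up, the work surface at z = 0. Lengths are in mm, angles in rad, forces in N, time in s.
With the tool pointing down it reaches from about 400 to 825 mm from the base axis. Payload 7 kg.
Tool frame: the origin (TCP) lies at the centre of the arm's flange, where the gripper is bolted on; the fingertips stand 178 mm ahead of it and the grasp point (between the pads) lies 159 mm ahead of it (tip_reach is the distance from the TCP to the fingertips, in mm); z points along the fingers, y is the direction in which the jaws open and shut (so a half turn about z gives the same grasp; the last joint's range is limited). The gripper opens to 88 mm and grips with 3 to 60 N. Pads are 19 mm wide; open, the fingers measure 130 mm over their backs; the gripper's body (78 mm by 193 mm) begins 47 mm behind the grasp point.
Start: joints at [1.452, 0.359, 0.012, 0, -1.224, -0.288], TCP at [267.085, 619.888, 404.661] pointing down, gripper open.
Joint ranges: [-3.07, 3.07], [-1.43, 2.12], [-1.02, 1.25], [-3.03, 1.67], [-3.05, -0], [-3.03, 3.03]. Speed limits (rad/s): [2.39, 2.39, 3.01, 3.14, 3.14, 3.14].

INTERFACE

Orientations are given as a rotation vector (axis times angle).
In Python, from station import observe, grab_frame, job_done, tip_reach gives the robot as it stands.
- The arm moves only by the shell command python3 -m creep 'ROWS' [FORCE]. ROWS is text: rows parted by semicolons, each of 7 numbers parted by spaces: the shift along the tool's x, y, z in cm, then the turn, a rotation vector about the tool's x, y, z in rad, then the finger opening in cm, from 0 to 8.76. A call has 1 to 20 rows; each row is the pose to reach, as a shift and turn from the pose commanded when the call began, along the tool's axes at that moment; what a row does not reach only later rows make up. A row lasts 1/12 s, in which the tool goes at most 41.7 mm and 7.16 degrees, less where a joint would pass 70% of its speed; a pose out of reach is approached as far as the arm can. A call with a gripper value outside its range is refused whole. The fingers move at their own pace and stop on an object; FORCE is the grip in N (left out, the last holds). Time passes only in rows, so rows that repeat a pose let the fingers close. It gives the time, the measured TCP pose, the force and the opening at its end, in the units of the state.
- observe(): the state, without advancing time (a new reading comes with each control period).
- grab_frame(name): name is "scene" or "side" or "wrist"; returns a dict with "frame" (384x512x3 uint8, red, green, blue), "K" (3x3 intrinsics, pixels), "R" (3x3) and "t" (3): a world point X has camera coordinates R X + t. Camera axes: x right, y down, z forward; pixel columns grow to the right and rows downward; lengths in mm; the calibration is good to about 2 mm. A picture is of the moment at which its call begins. There is no depth.
- job_done(): hands the job in, once; it reports no verdict.
The state is a dict: "time_s": time; "joints": joint angles; "joint_velocities": joint speeds; "effort": joint torques, N m; "tool_pos": TCP position; "orientation": TCP orientation; "contact_force": force on the tool from outside, world axes, zero at the start; "ft_torque": the same for the moment, N m; "grip_width": opening from 0.0 (shut) to 1.0 (fully open).
Only numpy, scipy, OpenCV 4.12 (cv2) and the standard library are available. Lean on these libraries where they do the work, as an engineer would, in place of code of your own. Each camera call takes 0.05 s, during which the arm holds its last target. There are 200 camera calls.

## Working session

There is one attempt and no reset: what is moved stays moved. The work goes in short steps, Python scripts to look and compute and a shell command to move; the robot and the scene stay as the last step left them, time stands still between calls to the robot, and variables do not carry over. Pictures are saved under pics/ and viewed, about 8 in all and at most 12, crops included, and the job is handed in when it is done.

```bash
mkdir -p pics; ls; python3 - <<'E'
from station import *
import cv2,numpy as np
o=observe();print({k:np.round(v,3).tolist() for k,v in o.items()})
for n in("scene","side","wrist"):
    f=grab_frame(n);np.savez(f"pics/{n}0.npz",**f);cv2.imwrite(f"pics/{n}0.png",f["frame"][:,:,::-1])
    print(n,f["K"][0,0],np.round(-f["R"].T@f["t"]),np.round(f["R"],3).tolist())
a=[cv2.imread(f"pics/{n}0.png") for n in("scene","side","wrist")]
cv2.imwrite("pics/all0.png",cv2.resize(np.vstack([np.hstack(a[:2]),np.hstack([a[2],a[2]*0])]),(800,600)))
E
```

```text
pics
{'time_s': 0.0, 'joints': [1.452, 0.359, 0.011, -0.0, -1.224, -0.288], 'joint_velocities': [-0.001, -0.0, 0.001, 0.001, -0.001, 0.002], 'effort': [0.0, -58.272, 29.305, 6.998, 0.007, -0.0], 'tool_pos': [267.01, 619.729, 403.755], 'orientation': [3.075, -0.634, -0.0], 'contact_force': [-0.594, -0.519, 0.227], 'ft_torque': [0.026, 0.01, 0.069], 'grip_width': 0.999}
scene 480.2400688070426 [ 939. -331.  854.] [[0.65, 0.759, -0.016], [0.623, -0.545, -0.561], [-0.434, 0.355, -0.828]]
side 413.57926476346745 [ 207. -478.  441.] [[0.823, -0.567, -0.023], [-0.293, -0.39, -0.873], [0.486, 0.725, -0.487]]
wrist 283.0630001567793 [330. 592. 385.] [[-0.396, -0.918, 0.001], [-0.887, 0.383, 0.257], [-0.237, 0.101, -0.966]]
```

View pics/all0.png

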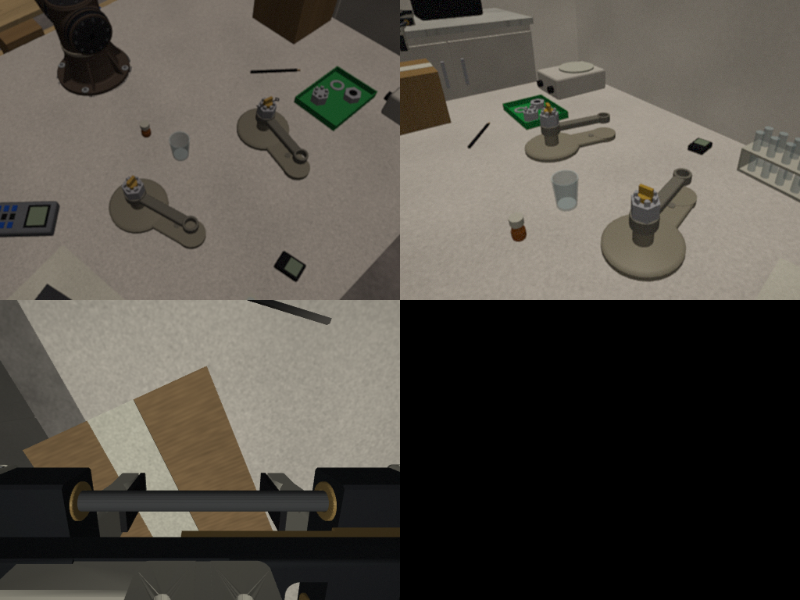

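The overview shows the two stands: near the robot in the scene view at about (170,243) and (340,138) px, and in the side view at (314,262) and (189,147). Enlarging them next.

```bash
python3 - <<'E'
import cv2,numpy as np
def c(n,x,y,w=50,h=38):
    a=cv2.imread(f"pics/{n}0.png")[y:y+h,x:x+w]
    return cv2.resize(cv2.convertScaleAbs(a,alpha=1.3),(400,h*8),interpolation=cv2.INTER_CUBIC)
cv2.imwrite("pics/crops0.png",np.vstack([np.hstack([c("scene",145,220),c("scene",315,118)]),np.hstack([c("side",290,230,50,37),c("side",163,125,50,37)])]))
E
```

```text
(no output)
```

View pics/crops0.png

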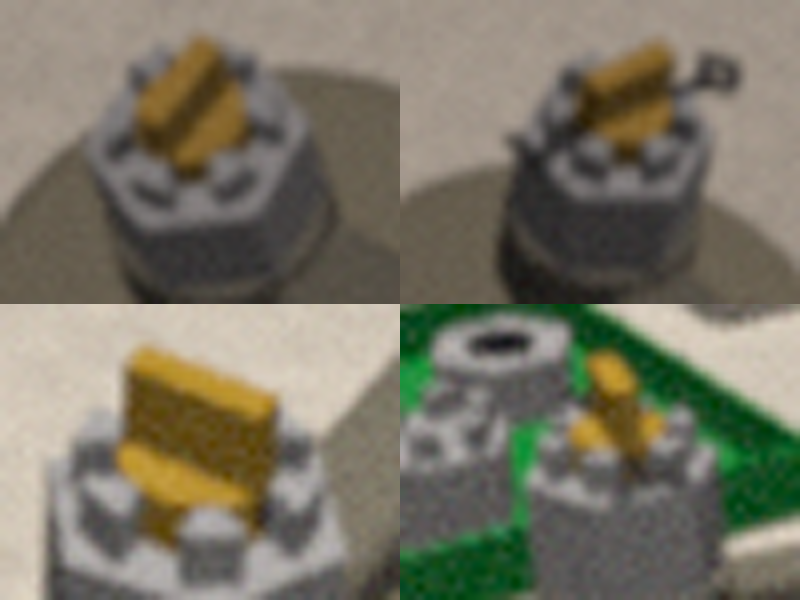

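The nut at scene (170,243) has a bare stud, so that stand is the one to work on. The far one shows a dark pin with an eye. Tang top centre: scene crop (175,72), side crop (203,380).

```bash
cat > h.py <<'E'
import numpy as np,cv2
def load(n): return dict(np.load(f"pics/{n}.npz"))
def P(f): return f["K"]@np.c_[f["R"],f["t"]]
def tri(f,p,g,q):
    X=cv2.triangulatePoints(P(f),P(g),np.float64(p),np.float64(q))[:,0];return X[:3]/X[3]
def plane(f,p,z):
    c=-f["R"].T@f["t"];d=f["R"].T@np.linalg.solve(f["K"],[*p,1.]);return c+d*(z-c[2])/d[2]
def proj(f,X):
    x=P(f)@np.r_[X,1];return x[:2]/x[2]
E
python3 - <<'E'
from h import *
s,d=load("scene0"),load("side0")
cs=lambda u,v:(145+u/8-.5,220+v/8-.5); cd=lambda u,v:(290+u/8-.5,230+(v-304)/8-.5)
print("top",tri(s,cs(175,72),d,cd(203,380)), plane(s,cs(175,72),130),plane(d,cd(203,380),130))
for f,c,L in((s,cs,[(145,105),(205,42)]),(d,cd,[(140,353),(268,405)])):
    a,b=[plane(f,c(*p),130) for p in L];v=b-a;print(a,b,np.linalg.norm(v),np.degrees(np.arctan2(v[1],v[0])))
# far end of arm ring, scene (190,226)*1.28 and nose
print("arm end",plane(s,(190*1.28,226*1.28),50), "pinned",plane(s,(315+620/8,118+70/8),130))
E
```

```text
top [ 501.72220109 -175.82893804  129.38216234] [ 501.81246541 -175.57988684  130.        ] [ 501.14210177 -177.10652712  130.        ]
[ 504.42136081 -185.33931273  130.        ] [ 499.81334253 -166.1592808   130.        ] 19.72580688713143 103.50932042530553
[ 497.94807137 -166.03330039  130.        ] [ 504.84935432 -187.71825458  130.        ] 22.75664616490083 -72.3462174226657
arm end [ 649.76531967 -126.71482915   50.        ] pinned [605.61821413 306.71012238 130.        ]
```

```bash
r="";python3 -m creep '53 63.8 0 0 0 -0.17 8.7;53 63.8 0 0 0 -0.17 8.7;53 63.8 0 0 0 -0.17 8.7;53 63.8 0 0 0 -0.17 8.7;53 63.8 0 0 0 -0.17 8.7;53 63.8 0 0 0 -0.17 8.7;53 63.8 0 0 0 -0.17 8.7;53 63.8 0 0 0 -0.17 8.7;53 63.8 0 0 0 -0.17 8.7;53 63.8 0 0 0 -0.17 8.7;53 63.8 0 0 0 -0.17 8.7;53 63.8 0 0 0 -0.17 8.7;53 63.8 0 0 0 -0.17 8.7;53 63.8 0 0 0 -0.17 8.7;53 63.8 0 0 0 -0.17 8.7;53 63.8 0 0 0 -0.17 8.7;53 63.8 0 0 0 -0.17 8.7;53 63.8 0 0 0 -0.17 8.7;53 63.8 0 0 0 -0.17 8.7;53 63.8 0 0 0 -0.17 8.7'
```

```text
time_s: 1.82
tool_pos: [501.4, -178.3, 404.6]
orientation: [-3.119, 0.372, -0.0]
contact_force: [0.9, 0.1, 0.4]
grip_width: 0.992
```

```bash
python3 -m creep '-6 0 7 0 0 0 8.7;-6 0 7 0 0 0 8.7;-6 0 7 0 0 0 8.7;-6 0 7 0 0 0 8.7;-6 0 7 0 0 0 8.7;-6 0 7 0 0 0 8.7'; python3 - <<'E'
from station import *
import cv2,numpy as np
f=grab_frame("wrist");np.savez("pics/w1.npz",**f);a=f["frame"][:,:,::-1]
from h import proj
u=proj(f,np.array([501.5,-176,115]));print(u, observe()["tool_pos"],observe()["orientation"])
x,y=int(u[0])-50,max(0,int(u[1])-37)
print(x,y);cv2.imwrite("pics/w1.png",cv2.resize(cv2.convertScaleAbs(a[y:y+75,x:x+100],alpha=1.2),(800,600),interpolation=cv2.INTER_CUBIC))
E
```

```text
time_s: 2.32
tool_pos: [444.1, -161.6, 335.7]
orientation: [3.12, -0.37, 0.003]
contact_force: [-0.0, 0.3, -0.1]
grip_width: 0.994
[259.94153745 132.42347442] [ 444.24000422 -161.50664739  335.78753044] [-3.1197326   0.36984496 -0.00349509]
209 95
```

View pics/w1.png

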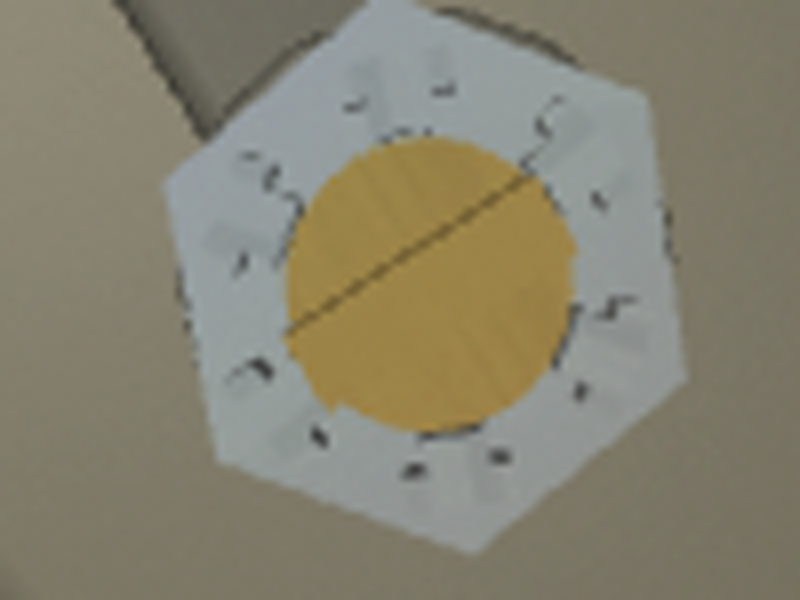

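The close view shows the nut's hexagon with corners at crop (645,95), (687,380), (477,552), (218,462) and (165,182). The tang edge runs from (287,332) to (530,178), and the swing arm leaves at the upper left.

```bash
python3 - <<'E'
from h import *
from scipy.optimize import least_squares
w=load("w1");c=lambda p:(209+p[0]/8-.5,95+p[1]/8-.5)
L=[(645,95),(687,380),(477,552),(218,462),(165,182),(392,-8)]
X=np.array([plane(w,c(p),105)[:2] for p in L]);print(X.round(1))
def hexa(q):
    a=q[3]-np.arange(6)*np.pi/3; return q[:2]+q[2]*np.c_[np.cos(a),np.sin(a)]
best=None
for a0 in np.arange(-3,3,.5):
  for s in(1,):
    r=least_squares(lambda q:(hexa(q)-X).ravel(),[502,-176,25.4,a0])
    if best is None or r.cost<best.cost: best=r
q=best.x;print("centre,R",q[:3],"corner deg mod60",np.degrees(q[3])%60,"flat mod60",(np.degrees(q[3])+30)%60,"res",np.abs(best.fun).max())
for A,B,z in(((287,332),(530,178),130),((330,410),(575,250),130)):
    a,b=plane(w,c(A),z),plane(w,c(B),z);v=b-a;print(a.round(1),b.round(1),np.linalg.norm(v),np.degrees(np.arctan2(v[1],v[0]))%180)
# second height check: nut centre from wrist + scene/side top view centre
n=proj(w,np.r_[q[:2],105]);print("tri nut z",tri(w,n,load("scene0"),(145+200/8-.5,220+150/8-.5)))
E
```

```text
[[ 513.9 -200.6]
 [ 488.3 -199.1]
 [ 477.2 -176.5]
 [ 491.1 -154.9]
 [ 516.7 -156.7]
 [ 527.8 -180.5]]
centre,R [ 502.50970935 -178.05361378   25.46039838] corner deg mod60 56.074389165341664 flat mod60 26.074389165341664 res 0.7330113416683162
[ 502.4 -165.8  130. ] [ 509.6 -187.6  130. ] 23.020457006221395 108.1759235285088
[ 495.5 -167.7  130. ] [ 503.2 -189.9  130. ] 23.605018208094712 109.24884092042066
tri nut z [ 502.77271917 -176.58287548   97.58959579]
```

```bash
python3 -m creep '6.05 0.24 1 0 0 -0.167 8.7;6.05 0.24 1 0 0 -0.167 8.7;6.05 0.24 1 0 0 -0.167 8.7;6.05 0.24 3 0 0 -0.167 8.7;6.05 0.24 5 0 0 -0.167 8.7;6.05 0.24 6.5 0 0 -0.167 8.7;6.05 0.24 7.9 0 0 -0.167 8.7;6.05 0.24 7.9 0 0 -0.167 8.7;6.05 0.24 7.9 0 0 -0.167 8.7;6.05 0.24 7.9 0 0 -0.167 8.7'; python3 - <<'E'
from station import *
import cv2,numpy as np
o=observe();print(o["tool_pos"],o["contact_force"])
x=o["orientation"];print(np.degrees(2*np.arctan2(x[1],x[0]))%180)
f=grab_frame("side");a=f["frame"][:,:,::-1][170:320,220:420];cv2.imwrite("pics/s2.png",cv2.resize(a,(800,600),interpolation=cv2.INTER_CUBIC))
E
```

```text
time_s: 3.2
tool_pos: [502.1, -178.1, 256.8]
orientation: [3.139, -0.109, 0.002]
contact_force: [0.2, -0.3, 0.6]
grip_width: 0.993
[ 502.09371373 -178.10842824  256.77533116] [ 0.23539718 -0.29362069  0.61744313]
176.0221836385194
```

View pics/s2.png

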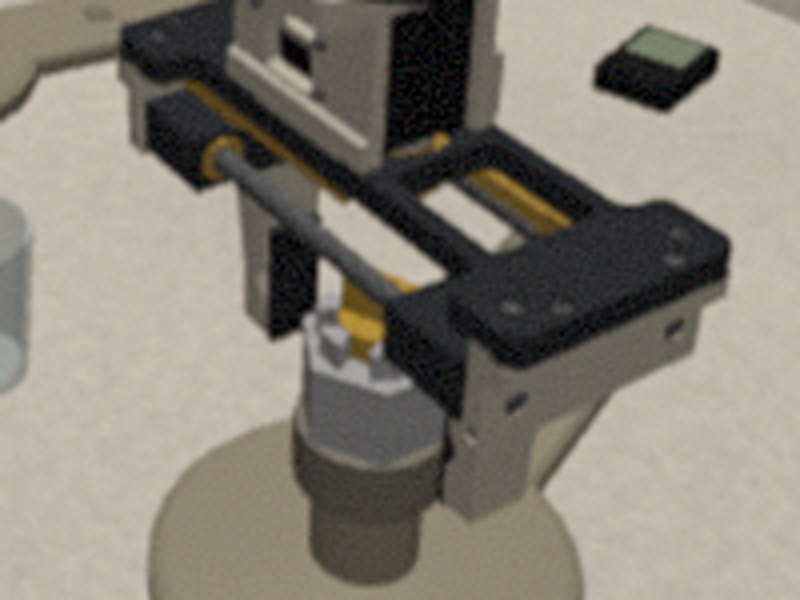

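The fingers stand either side of the nut (crop about (380,400)), and nothing is touching. Closing now.

```bash
python3 -m creep '0 0 0 0 0 0 4;0 0 0 0 0 0 4;0 0 0 0 0 0 4;0 0 0 0 0 0 4;0 0 0 0 0 0 4;0 0 0 0 0 0 4;0 0 0 0 0 0 4;0 0 0 0 0 0 4;0 0 0 0 0 0 4;0 0 0 0 0 0 4;0 0 0 0 0 0 4;0 0 0 0 0 0 4' 40
```

```text
time_s: 4.25
tool_pos: [501.4, -177.7, 255.7]
orientation: [-3.139, 0.109, -0.0]
contact_force: [-0.7, 5.3, 1.5]
grip_width: 0.497
```

The opening of 43.7 mm matches the 44 mm flats. Next is a turn of +0.653 rad about tool z (clockwise from above).

```bash
python3 -m creep '0 0 0 0 0 0.05 4;0 0 0 0 0 0.1 4;0 0 0 0 0 0.15 4;0 0 0 0 0 0.2 4;0 0 0 0 0 0.25 4;0 0 0 0 0 0.3 4;0 0 0 0 0 0.35 4;0 0 0 0 0 0.4 4;0 0 0 0 0 0.45 4;0 0 0 0 0 0.5 4;0 0 0 0 0 0.55 4;0 0 0 0 0 0.6 4;0 0 0 0 0 0.63 4;0 0 0 0 0 0.655 4;0 0 0 0 0 0.655 4;0 0 0 0 0 0.655 4;0 0 0 0 0 0.655 4' 40; python3 -c "
from station import *
import numpy as np
o=observe();x=o['orientation'];print(90+np.degrees(2*np.arctan2(x[1],x[0]))%180,o['ft_torque'],o['contact_force'])"
```

```text
time_s: 5.67
tool_pos: [501.6, -177.1, 255.7]
orientation: [-2.936, 1.114, -0.0]
contact_force: [0.5, 10.3, 2.0]
grip_width: 0.497
228.45557913732898 [ 3.73760862  0.09103514 -0.13514486] [ 0.49839697 10.27822113  1.97221679]
```

The jaws are at 48.5° against a target of 48.7°. I'll open, lift clear and look.

```bash
python3 -m creep '0 0 0 0 0 0 8.7;0 0 0 0 0 0 8.7;0 0 0 0 0 0 8.7;0 0 0 0 0 0 8.7;0 0 0 0 0 0 8.7;0 0 0 0 0 0 8.7;0 0 -3 0 0 0 8.7;0 0 -6 0 0 0 8.7;0 0 -8 0 0 0 8.7;-3 0 -8 0 0 0 8.7;-6 0 -8 0 0 0 8.7;-6 0 -8 0 0 0 8.7;-6 0 -8 0 0 0 8.7;-6 0 -8 0 0 0 8.7'; python3 - <<'E'
from station import *
import cv2,numpy as np
f=grab_frame("wrist");np.savez("pics/w3.npz",**f);a=f["frame"][:,:,::-1]
from h import proj
u=proj(f,np.array([502.5,-178,115]))
x,y=int(u[0])-50,max(0,int(u[1])-37)
print(x,y,observe()["contact_force"]);cv2.imwrite("pics/w3.png",cv2.resize(cv2.convertScaleAbs(a[y:y+75,x:x+100],alpha=1.2),(800,600),interpolation=cv2.INTER_CUBIC))
E
```

```text
time_s: 6.83
tool_pos: [456.6, -138.4, 336.1]
orientation: [-2.938, 1.113, -0.002]
contact_force: [0.9, 0.7, -0.3]
grip_width: 0.989
208 93 [ 0.31594224 -0.08246645  0.18594816]
```

View pics/w3.png

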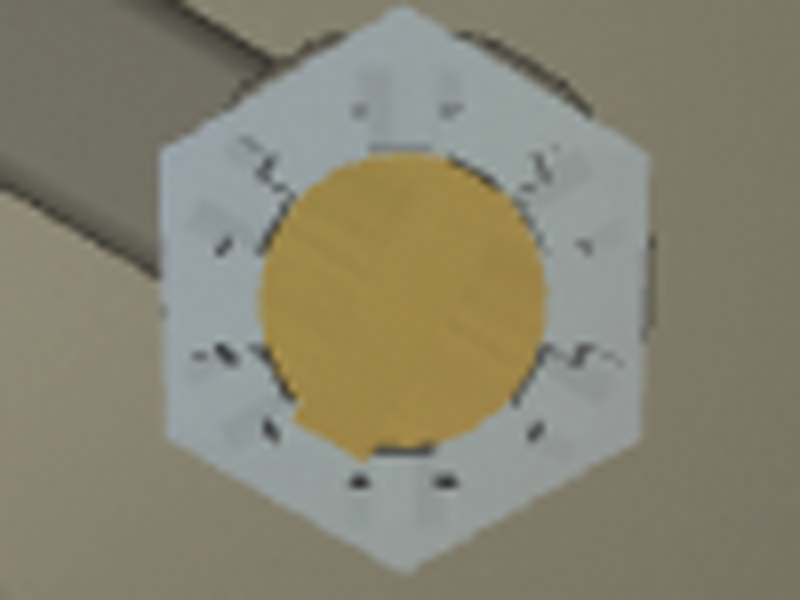

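```bash
python3 - <<'E'
from h import *
from scipy.optimize import least_squares
w=load("w3");c=lambda p:(208+p[0]/8-.5,93+p[1]/8-.5)
X=np.array([plane(w,c(p),105)[:2] for p in [(404,8),(650,153),(640,437),(405,573),(168,437),(162,152)]])
def hexa(q):
    a=q[3]-np.arange(6)*np.pi/3; return q[:2]+q[2]*np.c_[np.cos(a),np.sin(a)]
r=min((least_squares(lambda q:(hexa(q)-X).ravel(),[502,-176,25.4,a]) for a in np.arange(-3,3,.5)),key=lambda r:r.cost);q=r.x
print(q[:3],"flat mod60",(np.degrees(q[3])+30)%60,np.abs(r.fun).max())
for A,B in(((165,0),(275,70)),((0,185),(158,275))):
    v=plane(w,c(B),65)-plane(w,c(A),65);print("arm",np.degrees(np.arctan2(v[1],v[0]))%180)
E
```

```text
[ 502.48821202 -177.83182962   25.39788387] flat mod60 48.41858110932202 0.21239980456971352
arm 17.0311832915404
arm 19.08367285609512
```

The nut's flat is at 108.4°. The tang gives 108.7° and the arm about 108.1° for the cross-hole direction, so the error is under 1° and I can hand in.

```bash
python3 -c "
from station import *
job_done();print(observe()['time_s'])"
```

```text
the job is handed in; nothing more can be done
the job is handed in; nothing more can be done
```

I tightened the castle nut on the unpinned stand by about 37° clockwise, bringing its next slot in line with the cross hole. I then let go, lifted clear and handed the job in at about 7 s.

- **Stand and position:** The bare stud put the unpinned stand at about (502.5, −178) mm. The pinned stand was never approached.
- **Grip:** The fingers closed at 43.7 mm, matching the 44 mm flats, and the grip held through the turn. The largest contact force I read, at the end of a move, was about 10 N.
- **Last check:** A close picture after release showed a flat facing 108.4°. I put the cross hole at 108.7° from the tang and at 107.0° and 109.1° from the two edges of the swing arm. The slot is therefore within about 1.5° of the hole, against the 10° allowed.
- **Disagreements:** One rough height check on the nut gave 98 mm instead of 105 mm, from a loosely picked image point. The tang-top height (129.4 mm) and the hexagon size (25.5 mm to a corner) both fitted the given dimensions, so I went with those.

At hand-in the gripper was open and clear above the stand, with contact force near zero. No verdict was reported.

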